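# Lock the notice plate into the counter stand with its snap clip

### The arm

A 7-joint arm with a two-finger parallel gripper is mounted at the origin on a cart in front of the work surface, level with it; the furniture and walls round the work are solid. World frame = base frame: x ahead of the robot, y to its left, z up, the work surface at z = 0. Lengths are in m, angles in rad, forces in N, time in s.
With the tool pointing down it reaches from about 0.4 to 0.85 m from the base axis. Payload 4.4 kg.
Tool frame: the origin (TCP) lies on the centre line of the jaws, within the pads' length; the fingertips stand 14 mm ahead of it and the grasp point (between the pads) lies 5 mm behind it (bot.tip_extent is the distance from the TCP to the fingertips, in m); z points along the fingers, y is the line along which they close (so a half turn about z gives the same grasp; the last joint's range is limited). The gripper opens to 94 mm and grips with 3 to 60 N. Pads are 16 mm wide; open, the fingers measure 119 mm over their backs; the gripper's body (75 mm by 177 mm) begins 78 mm behind the grasp point.
Start: joints at [1.279, 0.628, 0.038, 1.517, -0.027, 0.996, -0.02], TCP at [0.146, -0.634, 0.219] pointing down, gripper open.
Joint ranges: [-3.06, 3.06], [-0.37, 2.12], [-1.25, 1.32], [0.18, 2.47], [-1.1, 4.24], [0.23, 1.98], [-2.94, 2.94]. Speed limits (rad/s): [2.57, 2.57, 3.14, 3.14, 3.14, 3.14, 3.14].

### API

Orientations are given as a unit quaternion [w, x, y, z].
In Python, from station import readout, vision, bot gives the robot as it stands. The module is installed in compiled form; this text tells all that it offers.
- The arm moves only by the tool move_arm, never from a script. Its argument "deltas" is one flat list of numbers, 6 for each row, row after row: the shift along the tool's x, y, z each as a share of 250 mm, from -1 to 1, then the turn, a rotation vector about the tool's x, y, z each as a share of pi rad, from -1 to 1. In form: [x, y, z, ax, ay, az, x, y, z, ax, ay, az, ...]. A call has exactly 10 rows; each row is the pose to reach, as a shift and turn from the pose commanded when the call began, along the tool's axes at that moment, turning the shorter way round; what a row does not reach only later rows make up. A row lasts 1/12 s, in which the tool goes at most 41.7 mm and 7.16 degrees, less where a joint would pass 70% of its speed; a pose out of reach is approached as far as the arm can. A call with a number of a shift or a turn outside -1 to 1 is refused whole. A call with a gripper value outside its range is refused whole. "grip" is the closure, from -1 (fully open) to 1 (shut), set as the call begins (left out, the last holds). The fingers move at their own pace and stop on an object; "newtons" is the grip in N (left out, the last holds). Time passes only in rows, so rows that repeat a pose let the fingers close, or fill a call up. It gives the time, the measured TCP pose, the force, the opening and the grip force at its end, in the units of the state.
- readout.observe(): the state, without advancing time (a new reading comes with each control period).
- vision.camera(name): name is "scene" or "top" or "wrist"; returns the picture (420x560x3 uint8, blue, green, red); there is no depth.
- vision.get_calibration(name): a dict with "K" (3x3 intrinsics, pixels), "rvec" (rotation vector, rad) and "tvec" (3), from world to camera coordinates, as OpenCV has them. Camera axes: x right, y down, z forward; pixel columns grow to the right and rows downward; lengths in m; the calibration is good to about 2 mm. A picture is of the moment at which its call begins: read the wrist's pose just before it. get_calibration takes no time and is no camera call; for the wrist camera it gives the pose at the moment of the call.
- bot.hand_in(): hands the job in; it is judged then, once.
The state is a dict: "time_s": time; "joint_pos": joint angles; "qvel": joint speeds; "effort": joint torques, N m; "tcp_pos": TCP position; "orientation": TCP orientation; "wrist_force": force on the tool from outside, world axes, zero at the start; "moment": the same for the moment, N m; "grip_width": finger opening in m; "gripper_force": force on a finger pad.
Only numpy, scipy, OpenCV 4.12 (cv2) and the standard library are available. Lean on these libraries where they do the work, as an engineer would, in place of code of your own. Each camera call takes 0.05 s, during which the arm holds its last target. There are 200 camera calls.

### The job

Lay the flat notice plate on the sloping face of the counter stand, centred, lengthwise up the slope and with its lower edge against the ledge. Then push the snap clip down onto the middle of the stand's round rail, square to the slope and with its tongue over the plate's upper edge, until its arms have snapped round the rail and it sits fully home; do not press the stand harder than the clip needs (60 N is far too much). Let go of both, and leave the other things as they stand.

Things in the scene. Friction and masses are not known exactly. Their poses are not given: they have to be found in the camera images.
- stand: Fixed grey stand, foot 150 x 150 mm, origin mid underside; its front (-x of its frame) faces right and partly to the robot. Its board (150 x 152 mm) slopes up from its front at 28 degrees. At the low edge a ledge 13 mm proud, 110 mm wide; near the top a 28 mm round rail lies across, top 42.5 mm off the board, between posts 104 mm apart that stand 46 mm off the board and 128 mm over their outsides.
- seat (a point): Point on the stand's board surface where the middle of the plate's underside belongs when its lower edge lies against the ledge (45 mm up the slope from the ledge's upper face). Axes: x up the slope, y along the rail, z square off the board (leans 28 degrees from vertical towards the stand's front).
- rail (a point): Middle of the rail's axis, halfway between the posts, 28.5 mm off the board and 73 mm up the slope from seat. Same axes as seat: y along the rail, z square off the board (the clip is pushed on along -z).
- plate: Loose metal-grey rigid notice plate with rounded edges and a blank white field, 90 (its x) x 60 (its y) x 10 mm (z), about 90 g; origin at the middle of its underside. Lies flat on the worktop, white field upward; either end may go up the slope. It is taken across its 60 mm width.
- clip: Loose black snap clip 70 x 50 x 87 mm, about 115 g, standing on its arm lips and tongue. Origin on its underside below the bore axis; z up out of its back, y along the bore. Back's top at z = 35 mm; above it on a stem a sprung grip block 20 (x) x 44 (y) mm, z = 57 to 87 mm: take it across the 44 mm. Sprung arms at +x and -x. Tongue 50 mm wide, out to x = -47.5 mm, underside level with the lips.
- clip_bore (a point): Mid bore axis, 14.5 mm above the clip's underside; axes as the clip's. Home: on the rail's axis within 1 mm, tongue down the slope 4 mm above the plate. The lips touch with this point 22 mm off the rail's axis and must be forced past its widest point (5 to 11 mm off), where the clip jumps home. That takes some 12 to 20 N, depending on friction.
- clip_front (a joint): How far the clip's arm on its -x side is spread, rad: 0 at rest and when snapped home, about 0.13 as its lip passes the widest point of the rail.
- clip_rear (a joint): The same for the arm on its +x side.
- clip_grip (a joint): How far the grip block is pushed towards the clip's back against its spring, m: 0 at rest, 0.022 at its stop; 2.4 N at the start, then 0.8 N per mm. So the clip stays behind the grip while it is pressed, and leaps home when it snaps; the block returns when let go.
- stock_bottle: Bystander: white medicine bottle with blue cap, 62 mm wide, 105 mm high, behind and right of the stand; origin under its centre.
- med_carton: Bystander: yellow medicine carton 50 x 50 x 76 mm, behind the stand to the right; origin under its centre.
- vial: Bystander: white capped vial 37 mm wide, 60 mm high, at the left; origin under its centre.
Mind the look-alikes: they are no part of the job. There is more than one size of the plate; the job needs the larger.

How it is judged:
On the way, in this order (a step that is already met when the one before it is completed fails the run):
1. the plate lies on the stand against the ledge, released, with the clip not yet on the rail (x of plate in the frame of seat between -0.006 and 0.006 m and y of plate in the frame of seat between -0.012 and 0.012 m and z of plate in the frame of seat between -0.004 and 0.004 m and angle between the z axis of plate and the z axis of seat, either way round below 0.08 rad and angle between the x axis of plate and the x axis of seat, either way round below 0.15 rad and contact force between the fingers and plate below 0.3 N and distance between clip_bore and rail above 0.05 m), for 0.2 s.
2. the clip has snapped home on the rail over the plate (x of clip_bore in the frame of rail between -0.0035 and 0.0035 m and y of clip_bore in the frame of rail between -0.015 and 0.015 m and z of clip_bore in the frame of rail between -0.0035 and 0.0035 m and angle between the z axis of clip and the z axis of rail, either way round below 0.2 rad and angle between the y axis of clip and the y axis of rail, either way round below 0.15 rad and x of seat in the frame of clip below -0.05 m and value of joint each of clip_front, clip_rear below 0.06 rad and x of plate in the frame of seat between -0.006 and 0.006 m and y of plate in the frame of seat between -0.012 and 0.012 m and z of plate in the frame of seat between -0.004 and 0.004 m and angle between the z axis of plate and the z axis of seat, either way round below 0.08 rad and angle between the x axis of plate and the x axis of seat, either way round below 0.15 rad), for 0.2 s.
At the end, for the whole second after the job is handed in: Plate flat on the board (4 mm, 0.08 rad), within 6 mm of its place along the slope, 12 mm across, 0.15 rad lengthwise. Clip bore on the rail axis within 3.5 mm, 15 mm of its middle, square within 0.2 rad (0.15 about the slope), tongue down the slope, arms under 0.06 rad. Both at rest (all of step 2 and linear speed of each of clip, plate below 0.02 m/s); the robot touches nothing.
It fails at once if the clip or the plate is pressed on the stand with more than 60 N (contact force between any of clip, plate and stand above 60 N).
It fails at once if the arm or fingers press on the stand with more than 60 N (contact force between any of the fingers, the arm and stand above 60 N).
It fails at once if a bystander is moved by more than 30 mm (distance of any of stock_bottle, med_carton, vial from where it was at the start of the episode above 0.03 m).
It also fails if it takes over 72 s, if anything falls off the work surface, if the arm or the gripper's body presses on something with over 40 N, if the wrist force passes 120 N, or if a joint passes its speed limit or range.

## Working session

There is one attempt and no reset: what is moved stays moved. The work goes in short steps, Python scripts to look and compute and a tool call to move; the robot and the scene stay as the last step left them, time stands still between calls to the robot, and variables do not carry over. Pictures are saved under pics/ and viewed, at most 13 in all, crops included, and the job is handed in when it is done.

Besides the shell and the picture viewer there is one more tool, called as name(argument=value, ...), one argument or row to a line, values as JSON. move_arm: Moves the arm, as the interface text tells. Shift numbers are shares of 250 mm and turn numbers shares of pi rad, none past 1 either way. Its arguments: {"type":"object","properties":{"deltas":{"type":"array"},"grip":{"type":"number"},"newtons":{"type":"number"}},"required":["deltas"]}

```bash
mkdir -p pics
python3 - <<'E'
from station import readout, vision, bot
import cv2
s=readout.observe();print(s['time_s'],s['tcp_pos'],s['orientation'],s['wrist_force'],bot.tip_extent)
for n in('scene','top','wrist'):
    c=vision.get_calibration(n);print(n,c)
    cv2.imwrite(f'pics/{n}0.png',vision.camera(n))
E
```

```text
0.0 [ 0.14542852 -0.63286182  0.21856369] [-9.45652615e-04  9.93634593e-01  1.12647206e-01 -9.58716174e-05] [-0.32873801  0.81051957 -0.71232034] 0.014
scene {'K': array([[494.28886737,   0.        , 284.86676382],
       [  0.        , 494.28886737, 216.29451329],
       [  0.        ,   0.        ,   1.        ]]), 'rvec': array([ 0.629059  , -2.51127511,  1.29553587]), 'tvec': array([0.39182859, 0.2586903 , 1.02584843])}
top {'K': array([[512.01122351,   0.        , 282.41479445],
       [  0.        , 512.01122351, 206.70058614],
       [  0.        ,   0.        ,   1.        ]]), 'rvec': array([ 2.19570643, -2.18136545,  0.06481788]), 'tvec': array([-0.13438955,  0.53030181,  1.48012948])}
wrist {'K': array([[305.3692847 ,   0.        , 279.39322025],
       [  0.        , 305.3692847 , 206.18264549],
       [  0.        ,   0.        ,   1.        ]]), 'rvec': array([-2.28438725,  1.81713801,  0.25207632]), 'tvec': array([-0.64859971, -0.02903015,  0.39352655])}
```

View pics/scene0.png

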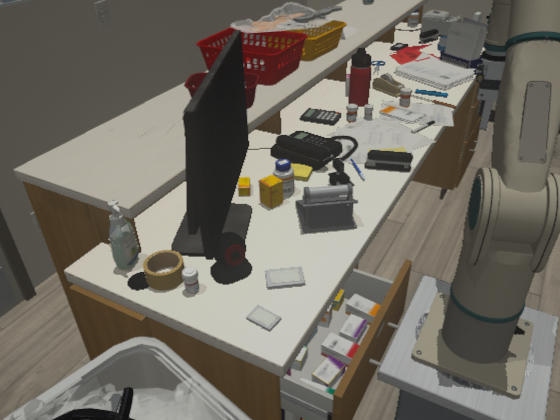

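View pics/top0.png

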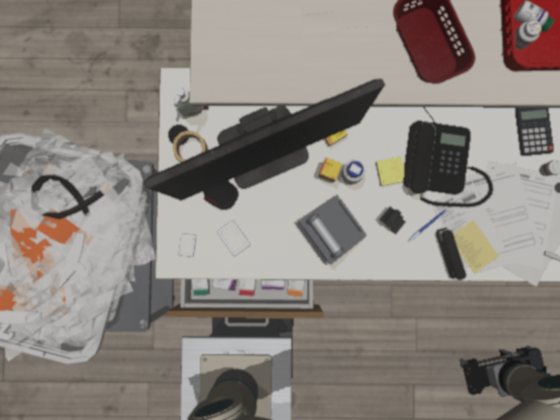

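The scene picture shows the stand at (325,205), the clip at about (340,173), the larger plate at (285,277) and the smaller one at (264,317). In the top picture the stand is at (330,230), the larger plate at (234,238) and the clip at (391,219). I'll enlarge these.

Run:
```python
import cv2,numpy as np
t=cv2.imread('pics/top0.png');s=cv2.imread('pics/scene0.png')
a=cv2.resize(t[185:275,210:410],(800,360),interpolation=cv2.INTER_CUBIC)
b=cv2.resize(s[150:240,285:385],(267,240),interpolation=cv2.INTER_CUBIC)
b=cv2.resize(s[155:235,290:390],(300,240),interpolation=cv2.INTER_CUBIC)
c=cv2.resize(s[255:335,240:320],(240,240),interpolation=cv2.INTER_CUBIC)
o=np.zeros((600,800,3),np.uint8);o[:360]=a;o[360:,:300]=b;o[360:,300:540]=c
cv2.imwrite('pics/crop0.png',o)
```

```text
(no output)
```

View pics/crop0.png

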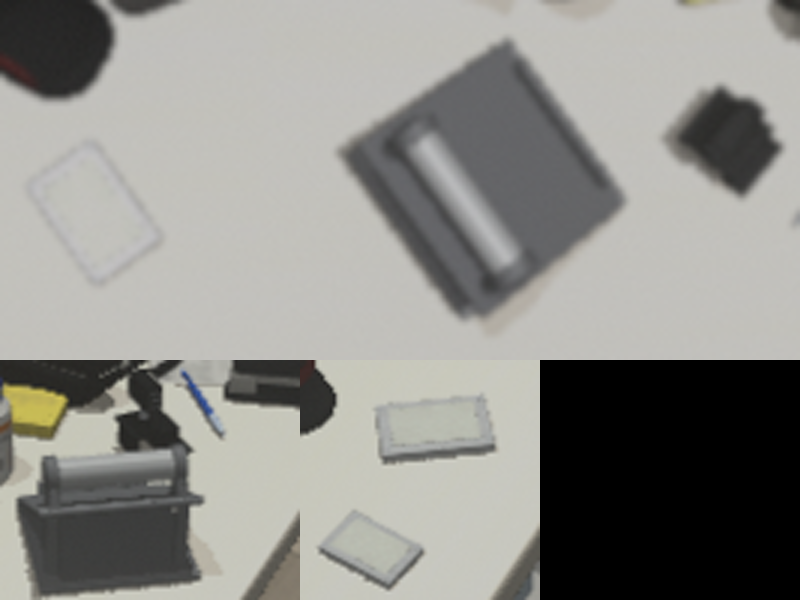

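```bash
cat > h.py <<'E'
import numpy as np, cv2
from scipy.spatial.transform import Rotation as R
from station import readout, vision, bot
def cam(c):
    if isinstance(c,str): c=vision.get_calibration(c)
    r=cv2.Rodrigues(np.array(c['rvec'],float))[0]; return np.array(c['K']),r,np.array(c['tvec'],float).ravel()
def proj(c,P):
    K,r,t=c; q=(np.atleast_2d(P)@r.T+t)@K.T; return q[:,:2]/q[:,2:]
def ray(c,p):
    K,r,t=c; d=(np.linalg.inv(K)@np.array([p[0],p[1],1.]))@r; return -r.T@t, d/np.linalg.norm(d)
def onplane(c,p,z,n=(0,0,1)):      # z: height, or a point of the plane with normal n
    o,d=ray(c,p); n=np.array(n,float); q=np.array([0,0,z]) if np.isscalar(z) else np.array(z)
    return o+d*(n@(q-o))/(n@d)
def tri(obs):                      # [(cam,pix),...]
    A=np.zeros((3,3));b=np.zeros(3)
    for c,p in obs:
        o,d=ray(c,p);M=np.eye(3)-np.outer(d,d);A+=M;b+=M@o
    return np.linalg.solve(A,b)
def tool():
    s=readout.observe(); q=np.array(s['orientation']); return np.array(s['tcp_pos']),R.from_quat(q[[1,2,3,0]])
def rot(y,z):                      # tool orientation from world y,z axes
    z=np.array(z,float)/np.linalg.norm(z); y=np.array(y,float); y-=z*(y@z); y/=np.linalg.norm(y)
    return R.from_matrix(np.c_[np.cross(y,z),y,z])
def go(P,Q=None,base=None):        # row numbers to reach pose
    p,q=base or tool(); Q=Q or q
    d=q.inv().apply(np.array(P)-p)/.25; a=(q.inv()*Q).as_rotvec()/np.pi
    print('row',np.round(np.r_[d,a],4).tolist()); 
def st():
    s=readout.observe(); print({k:np.round(s[k],4).tolist() for k in('time_s','joint_pos','tcp_pos','wrist_force','grip_width','gripper_force')})
def az(d): return np.array([np.cos(np.radians(d)),np.sin(np.radians(d)),0])
E
python3 - <<'E'
from h import *
T=cam('top')
for n,p,z in[('plate',(234,238),.01),('stand',(330,230),.06),('clip',(391,219),.06)]:print(n,onplane(T,p,z))
print('camtop',-T[1].T@T[2]); S=cam('scene');print('camscene',-S[1].T@S[2])
W=cam('wrist');p,q=tool();C=-W[1].T@W[2];print('wrist off',q.inv().apply(C-p), 'axes in tool',np.round(q.inv().as_matrix()@W[1].T,3).tolist())
# stand rail ends in top crop px -> rough
Q=rot(az(-36),(0,0,-1))
go([.42,-.40,.36],rot(az(-60),(0,0,-1)))
st()
E
```

```text
plate [0.43893471 0.01008586 0.01      ]
stand [ 0.4633023  -0.26606779  0.06      ]
clip [ 0.49555665 -0.43870248  0.06      ]
camtop [ 0.43843232 -0.13541625  1.50980243]
camscene [-0.00247023  0.78572478  0.80959607]
wrist off [ 0.07853479 -0.0002827  -0.16663132] axes in tool [[0.001, -0.963, -0.269], [1.0, 0.001, -0.0], [0.001, -0.269, 0.963]]
row [1.2791, -0.6635, -0.564, -0.0004, -0.0001, -0.0948]
{'time_s': 0.15, 'joint_pos': [1.2792, 0.6291, 0.0385, 1.5181, -0.027, 0.9963, -0.02], 'tcp_pos': [0.1454, -0.633, 0.2188], 'wrist_force': [0.0582, 0.4096, -0.2769], 'grip_width': 0.094, 'gripper_force': 0.0}
```

Run:
```python
from h import *
go([.47,-.34,.26],rot(az(-55),(0,0,-1)))
```

```text
row [1.5277, -0.852, -0.1637, -0.0004, -0.0001, -0.1226]
```

move_arm(
  deltas=[0.15,-0.08,-0.16,0,0,-0.02,0.3,-0.16,-0.16,0,0,-0.04,0.45,-0.24,-0.16,0,0,-0.06,0.6,-0.32,-0.16,0,0,-0.08,0.75,-0.4,-0.16,0,0,-0.1,0.9,-0.48,-0.16,0,0,-0.12,1,-0.56,-0.16,0,0,-0.12,1,-0.64,-0.16,0,0,-0.12,1,-0.85,-0.16,0,0,-0.12,1,-0.85,-0.16,0,0,-0.12],
  grip=-1,
)

```text
time_s: 0.98
tcp_pos: [0.3408, -0.3638, 0.2588]
orientation: [-0.003, 0.954, 0.299, -0.001]
wrist_force: [-1.2, 0.6, -0.4]
grip_width: 0.0936
gripper_force: 0.0
```

Run:
```python
from h import *
st();go([.47,-.34,.26],rot(az(-55),(0,0,-1)))
```

```text
{'time_s': 0.9833, 'joint_pos': [0.8345, 0.3682, -0.098, 1.8729, 0.0422, 0.9083, -0.2457], 'tcp_pos': [0.3408, -0.3638, 0.2588], 'wrist_force': [-1.1881, 0.5663, -0.3977], 'grip_width': 0.0936, 'gripper_force': 0.0}
row [0.4784, 0.2171, -0.006, -0.0019, -0.0002, -0.0008]
```

move_arm(
  deltas=[0.16,0.07,0,0,0,0,0.32,0.14,0,0,0,0,0.48,0.22,0,0,0,0,0.48,0.22,0,0,0,0,0.48,0.22,0,0,0,0,0.48,0.22,0,0,0,0,0.48,0.22,0,0,0,0,0.48,0.22,0,0,0,0,0.48,0.22,0,0,0,0,0.48,0.22,0,0,0,0],
)

```text
time_s: 1.82
tcp_pos: [0.4706, -0.3484, 0.2598]
orientation: [0.0, 0.955, 0.296, -0.0]
wrist_force: [-0.2, 1.1, 0.1]
grip_width: 0.0937
gripper_force: 0.0
```

Run:
```python
from h import *
import pickle
st();c=vision.get_calibration('wrist');im=vision.camera('wrist');pickle.dump(c,open('w1.pkl','wb'))
cv2.imwrite('pics/w1.png',im);cv2.imwrite('pics/w1v.png',cv2.resize(im,(800,600),interpolation=cv2.INTER_CUBIC))
```

```text
{'time_s': 1.8167, 'joint_pos': [0.6577, 0.4932, -0.1054, 1.6511, 0.0596, 1.0003, -0.4371], 'tcp_pos': [0.4706, -0.3484, 0.2598], 'wrist_force': [-0.2301, 1.1307, 0.0581], 'grip_width': 0.0937, 'gripper_force': 0.0}
```

View pics/w1v.png

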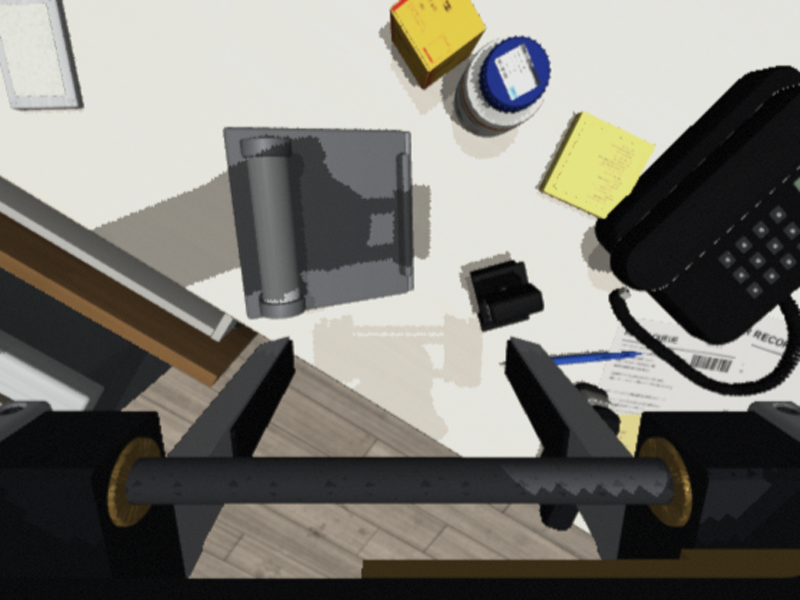

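The wrist view shows the stand at (225–412, 128–318) with the rail on its left and the ledge on its right at (404,155–285). The clip is at (507,293). I'll triangulate roughly, then take a second view tilted square to the board.

Run:
```python
from h import *
import pickle
T=cam('top');W=cam(pickle.load(open('w1.pkl','rb')))
m=lambda x,y:(x*.7,y*.7)
cr=lambda x,y:(210+x/4,185+y/4)
for n,a,b in[('rail A',(266,152),(420,130)),('rail B',(281,300),(515,262)),('ledgeA',(402,155),(517,65)),('ledgeB',(406,285),(605,188)),('cornA',(410,131),(510,40)),('cornB',(412,290),(625,200))]:
    P=tri([(W,m(*a)),(T,cr(*b))]);print(n,P.round(4),proj(W,P)/.7-a,(proj(T,P)-cr(*b)))
f=az(-55);n=np.array([0,0,1])*np.cos(np.radians(28))+f*np.sin(np.radians(28))
print('n',n)
```

```text
rail A [ 0.4956 -0.2207  0.1132] [[ 0.0359307  -1.10077732]] [[0.12181618 0.23424551]]
rail B [ 0.4075 -0.284   0.1099] [[1.16585433 1.8164026 ]] [[-0.54425484 -0.25233238]]
ledgeA [ 0.5489 -0.2972  0.0129] [[-0.13925404  0.48420915]] [[-0.04475033 -0.14161828]]
ledgeB [ 0.4585 -0.3601  0.0467] [[-3.37048025 -2.23417273]] [[ 1.28536    -0.03677229]]
cornA [ 0.568  -0.2916  0.0188] [[-1.05273365  1.66711547]] [[-0.00204457 -0.56427502]]
cornB [ 0.4503 -0.3769  0.01  ] [[-0.34684726 -0.21067755]] [[ 0.13851477 -0.00965103]]
n [ 0.26927783 -0.38456859  0.88294759]
```

```bash
cat >> h.py <<'E'
def frame(azf,rail):
    c,s=np.cos(np.radians(28)),np.sin(np.radians(28)); f=az(azf); z=np.array([0,0,1.])
    n=z*c+f*s; xs=-f*c+z*s; ys=np.cross(n,xs); rail=np.array(rail); return xs,ys,n,rail-.073*xs-.0285*n,rail
E
python3 - <<'E'
from h import *
xs,ys,n,seat,rail=frame(-54.5,[.4515,-.252,.105])
print(seat,ys)
P=seat-.05*xs+.17*n;print(P)
go(P,rot(-ys,-n))
E
```

```text
[ 0.48115954 -0.29358114  0.04556457] [-0.81411552 -0.58070296  0.        ]
[ 0.55314205 -0.3944969   0.17219208]
row [0.1666, 0.3386, 0.3504, 0.1234, 0.1212, -0.4947]
```

move_arm(
  deltas=[0.17,0.34,0.0,0.12,0.12,-0.49,0.17,0.34,0,0.12,0.12,-0.49,0.17,0.34,0,0.12,0.12,-0.49,0.17,0.34,0,0.12,0.12,-0.49,0.17,0.34,0,0.12,0.12,-0.49,0.17,0.34,0,0.12,0.12,-0.49,0.17,0.34,0,0.12,0.12,-0.49,0.17,0.34,0,0.12,0.12,-0.49,0.17,0.34,0,0.12,0.12,-0.49,0.17,0.34,0,0.12,0.12,-0.49],
)

```text
time_s: 2.7
tcp_pos: [0.554, -0.3947, 0.2595]
orientation: [-0.17, 0.609, 0.77, 0.09]
wrist_force: [0.6, -0.4, -0.9]
grip_width: 0.0937
gripper_force: 0.0
```

Run:
```python
from h import *
xs,ys,n,seat,rail=frame(-54.5,[.4515,-.252,.105])
st();go(seat-.05*xs+.17*n,rot(-ys,-n))
```

```text
{'time_s': 2.7, 'joint_pos': [0.8444, 0.9082, -0.4589, 0.9413, 0.1235, 1.6631, 0.7169], 'tcp_pos': [0.554, -0.3947, 0.2595], 'wrist_force': [0.643, -0.3781, -0.8727], 'grip_width': 0.0937, 'gripper_force': 0.0}
row [-0.128, 0.0209, 0.3243, 0.0303, 0.0298, -0.117]
```

move_arm(
  deltas=[-0.13,0.02,0.1,0.03,0.03,-0.12,-0.13,0.02,0.2,0.03,0.03,-0.12,-0.13,0.02,0.32,0.03,0.03,-0.12,-0.13,0.02,0.32,0.03,0.03,-0.12,-0.13,0.02,0.32,0.03,0.03,-0.12,-0.13,0.02,0.32,0.03,0.03,-0.12,-0.13,0.02,0.32,0.03,0.03,-0.12,-0.13,0.02,0.32,0.03,0.03,-0.12,-0.13,0.02,0.32,0.03,0.03,-0.12,-0.13,0.02,0.32,0.03,0.03,-0.12],
)

```text
time_s: 3.53
tcp_pos: [0.5542, -0.3951, 0.1745]
orientation: [-0.213, 0.443, 0.864, 0.111]
wrist_force: [-1.3, 0.4, 0.8]
grip_width: 0.0941
gripper_force: 0.0
```

Run:
```python
from h import *
import pickle
st();c=vision.get_calibration('wrist');im=vision.camera('wrist');pickle.dump(c,open('w2.pkl','wb'))
cv2.imwrite('pics/w2.png',im);cv2.imwrite('pics/w2v.png',cv2.resize(im,(800,600),interpolation=cv2.INTER_CUBIC))
```

```text
{'time_s': 3.5333, 'joint_pos': [0.8255, 1.0704, -0.5159, 0.8645, 0.2254, 1.7206, 1.0641], 'tcp_pos': [0.5542, -0.3951, 0.1745], 'wrist_force': [-1.2509, 0.3609, 0.7924], 'grip_width': 0.0941, 'gripper_force': 0.0}
```

View pics/w2v.png

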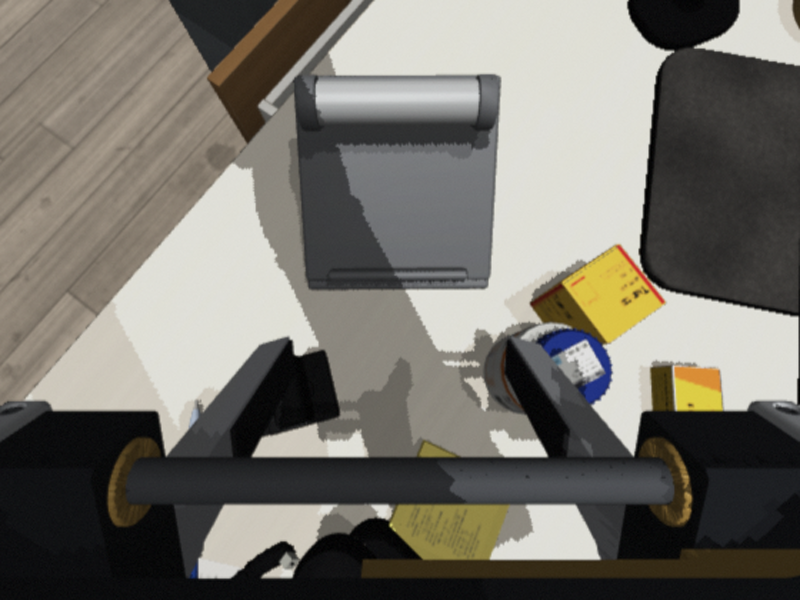

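The view shows the stand cleanly. The post outsides are at x=295 and 500, the rail runs between x=316 and 478 at rows 77–125, the ledge spans x=328–467 at row ~272, and the board's low edge is at row 288. I'll refine the edges by intensity profiles.

Run:
```python
from h import *
g=cv2.cvtColor(cv2.imread('pics/w2.png'),cv2.COLOR_BGR2GRAY).astype(int)
print('ledge rows 182.. cols260-270',g[182:206,258:272].mean(1).round().astype(int).tolist())
print('ledge rows cols300-310',g[182:206,300:312].mean(1).round().astype(int).tolist())
for r in(188,190,192,194):print('row',r,'L',g[r,224:238].tolist(),'R',g[r,320:334].tolist())
print('rail rows 48..',g[48:106,275:285].mean(1).round().astype(int).tolist())
for r in(62,70):print('rail row',r,'L',g[r,204:228].tolist(),'R',g[r,328:354].tolist())
for r in(130,170):print('board',r,'L',g[r,208:222].tolist(),'R',g[r,338:352].tolist())
```

```text
ledge rows 182.. cols260-270 [60, 60, 59, 59, 57, 49, 40, 43, 53, 62, 65, 61, 52, 45, 41, 46, 49, 54, 54, 53, 84, 128, 135, 135]
ledge rows cols300-310 [110, 110, 110, 108, 98, 72, 58, 73, 103, 124, 129, 112, 88, 64, 57, 84, 100, 105, 98, 92, 152, 217, 222, 222]
row 188 L [60, 59, 60, 59, 61, 60, 58, 51, 45, 38, 39, 40, 42, 39] R [59, 60, 58, 59, 62, 64, 79, 106, 109, 109, 108, 108, 108, 109]
row 190 L [58, 58, 58, 59, 58, 57, 48, 48, 51, 49, 50, 50, 50, 50] R [110, 108, 108, 109, 110, 106, 83, 91, 107, 109, 109, 108, 110, 109]
row 192 L [59, 60, 59, 58, 54, 45, 53, 60, 62, 63, 62, 64, 63, 63] R [129, 128, 130, 128, 129, 125, 107, 95, 106, 107, 109, 107, 108, 108]
row 194 L [56, 55, 55, 57, 53, 46, 46, 50, 56, 54, 55, 53, 54, 53] R [86, 86, 87, 86, 86, 89, 91, 77, 92, 94, 94, 92, 94, 91]
rail rows 48.. [222, 221, 221, 220, 192, 121, 121, 137, 154, 170, 178, 186, 190, 191, 193, 195, 200, 208, 213, 214, 213, 210, 205, 194, 182, 171, 166, 159, 154, 147, 140, 134, 126, 116, 105, 92, 82, 69, 56, 50, 48, 49, 48, 49, 49, 49, 48, 49, 48, 48, 48, 49, 59, 82, 100, 104, 105, 105]
rail row 62 L [86, 78, 54, 56, 60, 61, 64, 62, 61, 62, 63, 67, 78, 111, 108, 88, 105, 183, 192, 192, 192, 192, 192, 192] R [193, 193, 194, 194, 193, 192, 182, 113, 74, 116, 126, 124, 123, 121, 121, 121, 119, 118, 116, 113, 104, 107, 179, 218, 221, 221]
rail row 70 L [133, 126, 74, 53, 55, 55, 59, 59, 60, 61, 63, 63, 64, 65, 63, 62, 95, 196, 205, 204, 205, 204, 206, 204] R [197, 197, 197, 197, 197, 196, 187, 135, 78, 99, 108, 110, 112, 110, 113, 112, 112, 114, 115, 111, 102, 122, 212, 222, 222, 220]
board 130 L [103, 96, 62, 57, 61, 61, 60, 61, 63, 63, 61, 61, 61, 61] R [119, 119, 118, 118, 119, 121, 114, 101, 138, 216, 222, 221, 222, 222]
board 170 L [135, 132, 128, 103, 84, 55, 55, 61, 60, 61, 60, 60, 61, 61] R [112, 111, 113, 112, 107, 105, 159, 217, 223, 222, 221, 221, 222, 222]
```

Run:
```python
import cv2,numpy as np
w=cv2.imread('pics/w2.png');v=cv2.imread('pics/w1.png')
a=cv2.resize(w[180:206,200:360],(800,130),interpolation=cv2.INTER_NEAREST)
b=cv2.resize(w[45:105,200:360],(800,300),interpolation=cv2.INTER_NEAREST)
c=cv2.resize(v[175:235,320:388],(193,170),interpolation=cv2.INTER_NEAREST)
d=cv2.resize(v[175:235,320:390],(198,170),interpolation=cv2.INTER_CUBIC)
o=np.zeros((600,800,3),np.uint8);o[:300]=b;o[300:430]=a;o[430:,:198]=d
o[430:,200:600]=cv2.resize(cv2.imread('pics/top0.png')[195:240,365:415],(400,360))[:170] if 0 else 0
cv2.imwrite('pics/crop2.png',o)
```

```text
(no output)
```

View pics/crop2.png

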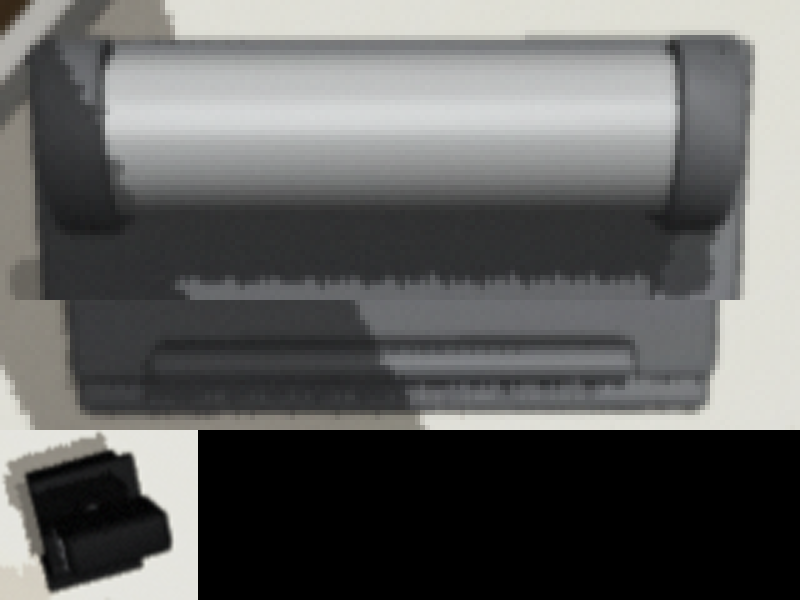

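The crop shows the rail between the posts, the ledge band and a small clip view that is too coarse to use. I'll fit the stand from these points and plan a closer look at the clip.

Run:
```python
from h import *
import pickle
from scipy.optimize import least_squares
W2=cam(pickle.load(open('w2.pkl','rb')));W1=cam(pickle.load(open('w1.pkl','rb')));T=cam('top')
def res(v,full=False):
    xs,ys,n,seat,rail=frame(v[0],v[1:4]); S=lambda x,y,z:seat+x*xs+y*ys+z*n
    r=[]
    def pt(c,P,u=None,vv=None,w=1):
        q=proj(c,P)[0]
        if u is not None:r.append((q[0]-u)*w)
        if vv is not None:r.append((q[1]-vv)*w)
    pt(W2,S(-.045,.055,.008),u=229.3);pt(W2,S(-.045,-.055,.008),u=326.7)
    pt(W2,S(-.045,.03,0),vv=188.2);pt(W2,S(-.045,-.03,0),vv=188.2)
    # rail tangents
    o=-W2[1].T@W2[2]; d=rail-o; D=d-ys*(d@ys); L=np.linalg.norm(D); e=D/L; m=np.cross(e,ys); m*=np.sign(m@xs)
    s=.014/L
    up=rail-e*.014*s+m*.014*np.sqrt(1-s*s); lo=rail-e*.014*s-m*.014*np.sqrt(1-s*s)
    pt(W2,up,vv=54.0); pt(W2,lo,vv=85.7)
    near=rail-e*.014
    pt(W2,near+.052*ys,u=220.6);pt(W2,near-.052*ys,u=334.9)
    for x,y,u in((None,.075,None),):pass
    # w1: posts / board; rail mid and ledge ends
    k=.7
    pt(W1,S(-.045,-.055,.013),vv=155*k,w=.5);pt(W1,S(-.045,.055,.013),vv=285*k,w=.5)
    pt(W1,S(-.045,0,.0),u=399*k,w=.7)
    o=-W1[1].T@W1[2]; d=rail-o; D=d-ys*(d@ys); L=np.linalg.norm(D); e=D/L
    near=rail-e*.014; pt(W1,near,u=272.5*k,w=.7)
    # top view rail mid
    pt(T,S(.073,0,.0425),u=210+468/4,vv=185+196/4,w=.5)
    return np.array(r)
s=least_squares(res,[-54.5,.4515,-.252,.105],x_scale=[1,.01,.01,.01],loss='soft_l1')
print(s.x,res(s.x).round(1))
xs,ys,n,seat,rail=frame(s.x[0],s.x[1:4]);print('seat',seat)
P=seat+np.outer([-.045],xs)+.0;print(proj(W2,[seat+.02*xs+.075*ys,seat+.02*xs-.075*ys]),'board edges; expect ~209.9/345.7@r130')
np.save('stand.npy',s.x)
# next view: over clip, vertical
go([.50,-.45,.20],rot(az(35),(0,0,-1)))
```

```text
[-54.54064602   0.44955381  -0.25115774   0.10459836] [-1.4  0.2 -1.3 -1.   0.1  1.  -0.6  0.7 -0.5 -2.2 -0.4  1.   0.7 -0.4]
seat [ 0.47918384 -0.29275991  0.04516292]
[[208.12132149 127.59515312]
 [347.23401562 128.48787675]] board edges; expect ~209.9/345.7@r130
row [0.0023, -0.3041, -0.1173, 0.0002, -0.1546, 0.0041]
```

Run:
```python
from h import *
go([.524,-.48,.17],rot(az(35),(0,0,-1)))
```

```text
row [-0.1895, -0.2966, -0.0828, 0.0002, -0.1546, 0.0041]
```

move_arm(
  deltas=[-0.06,-0.1,-0.08,0,-0.03,0,-0.12,-0.2,-0.08,0,-0.06,0,-0.19,-0.3,-0.08,0,-0.1,0,-0.19,-0.3,-0.08,0,-0.155,0,-0.19,-0.3,-0.08,0,-0.155,0,-0.19,-0.3,-0.08,0,-0.155,0,-0.19,-0.3,-0.08,0,-0.155,0,-0.19,-0.3,-0.08,0,-0.155,0,-0.19,-0.3,-0.08,0,-0.155,0,-0.19,-0.3,-0.08,0,-0.155,0],
)

```text
time_s: 4.42
tcp_pos: [0.5239, -0.4804, 0.1674]
orientation: [0.0, 0.456, 0.89, 0.002]
wrist_force: [0.6, -0.5, 1.1]
grip_width: 0.0941
gripper_force: 0.0
```

Run:
```python
from h import *
import pickle
st();c=vision.get_calibration('wrist');im=vision.camera('wrist');pickle.dump(c,open('w3.pkl','wb'))
p=proj(cam(c),[.4956,-.4387,.04])[0].astype(int);print(p)
x0,y0=max(0,p[0]-100),max(0,p[1]-75)
print(x0,y0);cv2.imwrite('pics/w3.png',im)
v=im[y0:y0+150,x0:x0+200].astype(float);v=np.clip(v*2.5,0,255).astype(np.uint8)
cv2.imwrite('pics/w3v.png',cv2.resize(v,(800,600),interpolation=cv2.INTER_CUBIC))
```

```text
{'time_s': 4.4167, 'joint_pos': [0.9558, 0.8121, -0.4879, 1.3653, 0.3953, 1.0609, 1.0283], 'tcp_pos': [0.5239, -0.4804, 0.1674], 'wrist_force': [0.5674, -0.5037, 1.0839], 'grip_width': 0.0941, 'gripper_force': 0.0}
[280 152]
180 77
```

View pics/w3v.png

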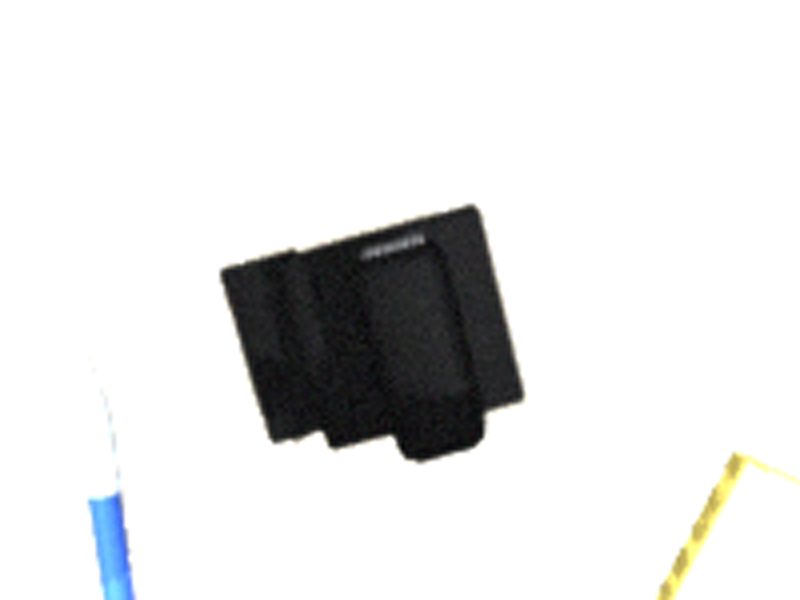

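The clip is clear: its back edge runs (476,208)→(522,400), the tongue end (222,270)→(272,440) is on the left, and the grip block is centred near (420,320).

Run:
```python
from h import *
import pickle
W=cam(pickle.load(open('w3.pkl','rb')))
m=lambda u,v:(180+u/4,77+v/4)
def seg(n,a,b,z):
    A=onplane(W,m(*a),z);B=onplane(W,m(*b),z);d=A-B;print(n,A.round(4),B.round(4),'len',np.linalg.norm(d).round(4),'az',np.degrees(np.arctan2(d[1],d[0])).round(1));return A,B
A,B=seg('back',(477,207),(523,399),.035)
C,D=seg('tongue',(221,270),(273,441),.004)
seg('blocktop R',(438,240),(485,430),.087)
seg('blocktop',(355,258),(405,455),.087)
print('tongue-back mids',(A+B)/2,(C+D)/2,np.linalg.norm(((A+B)-(C+D))[:2]/2))
u=((A+B)-(C+D))[:2]/2;print('x az',np.degrees(np.arctan2(u[1],u[0])))
```

```text
back [ 0.498  -0.4107  0.035 ] [ 0.5348 -0.441   0.035 ] len 0.0477 az 140.6
tongue [ 0.4546 -0.4627  0.004 ] [ 0.4919 -0.493   0.004 ] len 0.048 az 140.9
blocktop R [ 0.4919 -0.4213  0.087 ] [ 0.5224 -0.4465  0.087 ] len 0.0395 az 140.5
blocktop [ 0.4806 -0.4337  0.087 ] [ 0.5121 -0.4604  0.087 ] len 0.0412 az 139.8
tongue-back mids [ 0.51639873 -0.4258067   0.035     ] [ 0.47326759 -0.47786154  0.004     ] 0.06760178349218249
x az 50.355836040462
```

Run:
```python
from h import *
A=([.44,-.24,.27],rot(az(-20),(0,0,-1)));B=([.415,-.008,.20],rot(az(-54),(0,0,-1)))
go(*A);go(*B,base=(np.array(A[0]),A[1]))
```

```text
row [0.9762, 0.2908, -0.408, 0.001, -0.0011, 0.3096]
row [0.8378, -0.4114, 0.28, 0.0, 0.0, 0.1889]
```

move_arm(
  deltas=[0.0,0.0,-0.16,0,0,0.04,0.1,0.03,-0.32,0,0,0.08,0.25,0.07,-0.41,0,0,0.12,0.4,0.12,-0.41,0,0,0.16,0.55,0.16,-0.41,0,0,0.2,0.7,0.21,-0.41,0,0,0.24,0.85,0.25,-0.41,0,0,0.28,0.98,0.29,-0.41,0,0,0.31,0.98,0.29,-0.41,0,0,0.31,0.98,0.29,-0.41,0,0,0.31],
)

```text
time_s: 5.3
tcp_pos: [0.4391, -0.2375, 0.2716]
orientation: [0.0, 0.818, 0.575, 0.002]
wrist_force: [-0.8, -0.7, -0.7]
grip_width: 0.0939
gripper_force: 0.0
```

move_arm(
  deltas=[0.14,-0.07,0,0,0,0.03,0.28,-0.14,0,0,0,0.06,0.42,-0.21,0,0,0,0.09,0.56,-0.28,0,0,0,0.12,0.7,-0.35,0.1,0,0,0.16,0.84,-0.41,0.2,0,0,0.19,0.84,-0.41,0.28,0,0,0.19,0.84,-0.41,0.28,0,0,0.19,0.84,-0.41,0.28,0,0,0.19,0.84,-0.41,0.28,0,0,0.19],
)

```text
time_s: 6.13
tcp_pos: [0.416, -0.0077, 0.202]
orientation: [-0.001, 0.952, 0.306, 0.002]
wrist_force: [0.0, -0.1, 0.0]
grip_width: 0.094
gripper_force: 0.0
```

Run:
```python
from h import *
import pickle
st();c=vision.get_calibration('wrist');im=vision.camera('wrist');pickle.dump(c,open('w4.pkl','wb'))
p=proj(cam(c),[.439,.010,.01])[0].astype(int);print(p)
x0,y0=max(0,p[0]-100),max(0,p[1]-75)
print(x0,y0);cv2.imwrite('pics/w4.png',im)
cv2.imwrite('pics/w4v.png',cv2.resize(im[y0:y0+150,x0:x0+200],(800,600),interpolation=cv2.INTER_CUBIC))
```

```text
{'time_s': 6.1333, 'joint_pos': [0.1634, 0.3363, -0.2737, 2.1492, 0.1412, 0.6689, -1.1543], 'tcp_pos': [0.416, -0.0077, 0.202], 'wrist_force': [0.0403, -0.1107, 0.0352], 'grip_width': 0.094, 'gripper_force': 0.0}
[278 165]
178 90
```

View pics/w4v.png

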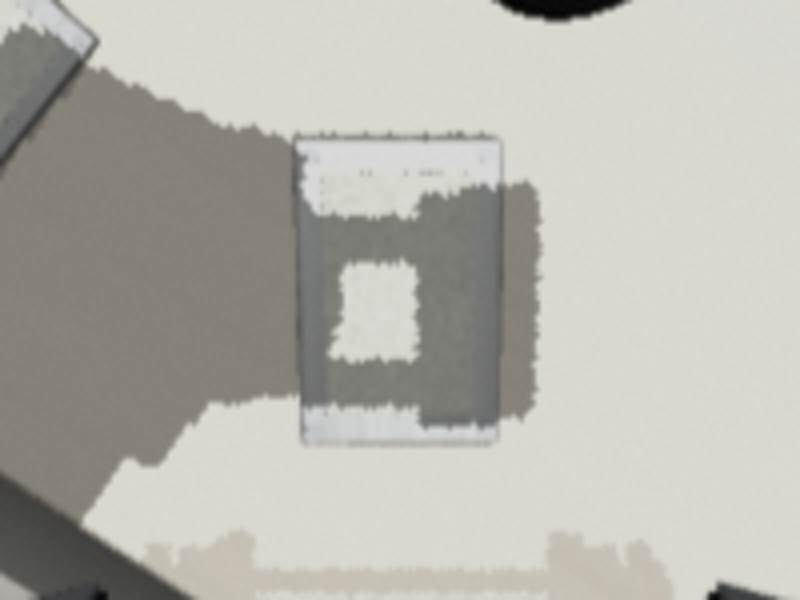

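The plate's corners are at (294,137), (502,137), (497,442) and (303,442) in the crop, and it is nearly square to the jaws.

Run:
```python
from h import *
import pickle
W=cam(pickle.load(open('w4.pkl','rb')))
c=[onplane(W,(178+u/4,90+v/4),.008) for u,v in((294,137),(502,137),(497,442),(303,442))]
a,b,d,e=c;print(np.linalg.norm(a-b),np.linalg.norm(e-d),np.linalg.norm(a-e),np.linalg.norm(b-d))
L=(a+b-d-e)/2;S=(b+d-a-e)/2
A=lambda v:np.degrees(np.arctan2(v[1],v[0]));print('long az',A(L),'short az',A(S))
C=sum(c)/4;yaw=(A(L)+A(S)+90)/2;print(C,yaw);np.save('plate.npy',[C[0],C[1],yaw])
C[2]=.016;go(C,rot(az(yaw-90),(0,0,-1)))
```

```text
0.0593580146342185 0.05914569498880793 0.08981527088882535 0.08981121607966722
long az 36.0281472288883 short az -54.26513250280147
[0.43967705 0.01211288 0.008     ] 35.88150736304341
row [0.1195, -0.011, 0.7458, 0.0003, -0.0016, -0.0014]
```

move_arm(
  deltas=[0.12,-0.01,0.12,0,0,0,0.12,-0.01,0.24,0,0,0,0.12,-0.01,0.36,0,0,0,0.12,-0.01,0.48,0,0,0,0.12,-0.01,0.56,0,0,0,0.12,-0.01,0.64,0,0,0,0.12,-0.01,0.69,0,0,0,0.12,-0.01,0.72,0,0,0,0.12,-0.01,0.74,0,0,0,0.12,-0.01,0.745,0,0,0],
)

```text
time_s: 7.02
tcp_pos: [0.4395, 0.0118, 0.0153]
orientation: [-0.0, 0.952, 0.306, 0.002]
wrist_force: [0.2, -0.2, 0.2]
grip_width: 0.0938
gripper_force: 0.0
```

move_arm(
  deltas=[0,0,0,0,0,0,0,0,0,0,0,0,0,0,0,0,0,0,0,0,0,0,0,0,0,0,0,0,0,0,0,0,0,0,0,0,0,0,0,0,0,0,0,0,0,0,0,0,0,0,0,0,0,0,0,0,0,0,0,0],
  grip=1,
  newtons=20,
)

```text
time_s: 7.85
tcp_pos: [0.4383, 0.0135, 0.0158]
orientation: [-0.001, 0.952, 0.307, 0.002]
wrist_force: [0.5, -1.0, 5.4]
grip_width: 0.0597
gripper_force: 20.0
```

Run:
```python
from h import *
st();p,q=tool()
np.save('g1.npy',np.r_[p,q.as_quat()])
C=np.load('plate.npy');print('plate centre in tool',q.inv().apply(np.array([C[0],C[1],0])-p))
v=np.load('stand.npy');xs,ys,n,seat,rail=frame(v[0],v[1:])
print(seat,rail,-ys)
A=([.43,-.10,.22],rot(az(-15),(0,0,-1)));B=(seat+.016*n+.09*n+.012*xs,rot(-ys,-n))
go(*A);go(*B,base=(np.array(A[0]),A[1]))
```

```text
{'time_s': 7.85, 'joint_pos': [0.0707, 0.7343, -0.2392, 2.2402, 0.7325, 0.2369, -1.7732], 'tcp_pos': [0.4383, 0.0135, 0.0158], 'wrist_force': [0.5333, -1.0188, 5.3894], 'grip_width': 0.0597, 'gripper_force': 20.0009}
plate centre in tool [0.00023633 0.00195965 0.01582883]
[ 0.47918384 -0.29275991  0.04516292] [ 0.44955381 -0.25115774  0.10459836] [8.14527268e-01 5.80125271e-01 2.77555756e-17]
row [-0.2887, 0.3494, -0.8178, 0.0005, -0.0013, -0.2181]
row [-0.7936, 0.5104, 0.3024, 0.0685, 0.1453, -0.2746]
```

move_arm(
  deltas=[0,0,-0.12,0,0,0,0,0,-0.28,0,0,0,0,0,-0.44,0,0,0,-0.06,0.07,-0.6,0,0,-0.03,-0.12,0.14,-0.75,0,0,-0.07,-0.2,0.24,-0.82,0,0,-0.11,-0.29,0.35,-0.82,0,0,-0.15,-0.29,0.35,-0.82,0,0,-0.19,-0.29,0.35,-0.82,0,0,-0.22,-0.29,0.35,-0.82,0,0,-0.22],
  newtons=30,
)

```text
time_s: 8.68
tcp_pos: [0.429, -0.1013, 0.2199]
orientation: [-0.001, 0.791, 0.612, 0.002]
wrist_force: [0.3, 0.3, -0.6]
grip_width: 0.0593
gripper_force: 30.0
```

Run:
```python
from h import *
st();v=np.load('stand.npy');xs,ys,n,seat,rail=frame(v[0],v[1:])
B=(seat+.106*n+.012*xs,rot(-ys,-n));print(B[0])
go([.45,-.2,.24],rot(-ys,-n));go(*B)
```

```text
{'time_s': 8.6833, 'joint_pos': [0.821, 0.4524, -0.9021, 2.0558, 0.4708, 0.8482, -0.6073], 'tcp_pos': [0.429, -0.1013, 0.2199], 'wrist_force': [0.2941, 0.2552, -0.584], 'grip_width': 0.0593, 'gripper_force': 29.9989}
[ 0.50190655 -0.32466381  0.14438903]
row [-0.3604, 0.1809, -0.0814, 0.0687, 0.1446, -0.2721]
row [-0.7921, 0.507, 0.2999, 0.0687, 0.1446, -0.2721]
```

move_arm(
  deltas=[-0.08,0.05,-0.08,0.01,0.02,-0.035,-0.17,0.11,-0.08,0.02,0.04,-0.07,-0.27,0.17,-0.08,0.03,0.06,-0.105,-0.38,0.25,-0.08,0.04,0.08,-0.14,-0.5,0.33,-0.08,0.05,0.1,-0.18,-0.62,0.4,-0.08,0.06,0.12,-0.22,-0.74,0.46,-0.08,0.07,0.145,-0.27,-0.79,0.51,0.0,0.07,0.145,-0.27,-0.79,0.51,0.1,0.07,0.145,-0.27,-0.79,0.51,0.2,0.07,0.145,-0.27],
)

```text
time_s: 9.52
tcp_pos: [0.5046, -0.3232, 0.1663]
orientation: [-0.218, 0.449, 0.86, 0.111]
wrist_force: [-0.6, 0.5, -0.2]
grip_width: 0.0595
gripper_force: 30.0
```

```bash
cat >> h.py <<'E'
def sf():                          # tool pose in seat frame
    v=np.load('stand.npy');xs,ys,n,seat,rail=frame(v[0],v[1:]); M=np.c_[xs,ys,n]; p,q=tool()
    F=np.array(readout.observe()['wrist_force'])
    print('seat-frame mm',((p-seat)@M*1e3).round(2),'F',(F@M).round(1)); return xs,ys,n,seat,rail
E
python3 - <<'E'
from h import *
st();xs,ys,n,seat,rail=sf()
go(seat+.046*n+.010*xs,rot(-ys,-n))
E
```

```text
{'time_s': 9.5167, 'joint_pos': [1.0504, 1.0966, -1.0641, 1.2151, 0.547, 1.6361, 0.6876], 'tcp_pos': [0.5046, -0.3232, 0.1663], 'wrist_force': [-0.5604, 0.5363, -0.1639], 'grip_width': 0.0595, 'gripper_force': 29.9996}
seat-frame mm [ 21.98  -3.05 125.56] F [ 0.6  0.1 -0.5]
row [-0.0496, -0.0119, 0.318, 0.0002, -0.0015, -0.0031]
```

move_arm(
  deltas=[-0.03,-0.012,0.05,0,-0.0015,-0.003,-0.06,-0.012,0.12,0,-0.0015,-0.003,-0.06,-0.012,0.19,0,-0.0015,-0.003,-0.06,-0.012,0.26,0,-0.0015,-0.003,-0.06,-0.012,0.3,0,-0.0015,-0.003,-0.06,-0.012,0.33,0,-0.0015,-0.003,-0.06,-0.012,0.35,0,-0.0015,-0.003,-0.06,-0.012,0.37,0,-0.0015,-0.003,-0.06,-0.012,0.38,0,-0.0015,-0.003,-0.06,-0.012,0.38,0,-0.0015,-0.003],
)

```text
time_s: 10.35
tcp_pos: [0.4822, -0.2996, 0.079]
orientation: [-0.214, 0.444, 0.863, 0.11]
wrist_force: [0.2, 0.2, -0.7]
grip_width: 0.0597
gripper_force: 30.0
```

Run:
```python
from h import *
st();xs,ys,n,seat,rail=sf();im=vision.camera('wrist')
go(seat+.016*n+.007*xs,rot(-ys,-n))
cv2.imwrite('pics/w5v.png',cv2.resize(im[:, 60:500],(800,764))[:600])
```

```text
{'time_s': 10.35, 'joint_pos': [1.076, 1.1618, -1.0372, 1.3828, 0.6109, 1.4518, 0.6463], 'tcp_pos': [0.4822, -0.2996, 0.079], 'wrist_force': [0.1972, 0.1538, -0.6605], 'grip_width': 0.0597, 'gripper_force': 29.9998}
seat-frame mm [ 9.41  1.48 33.28] F [-0.3 -0.2 -0.6]
row [-0.0091, 0.0055, 0.0704, -0.0001, 0.0009, 0.0005]
```

View pics/w5v.png

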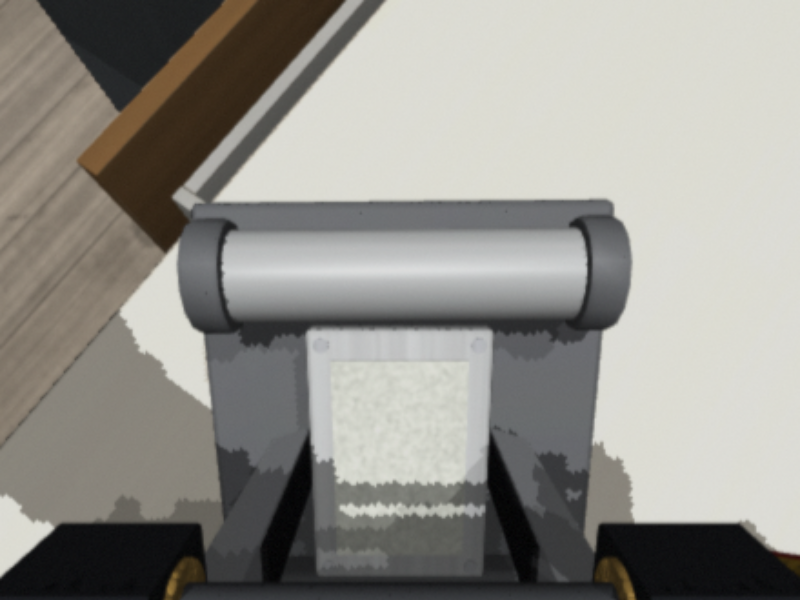

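The plate is square and central under the rail: plate x=308–490, rail x=222–586. Now I'll lower it.

move_arm(
  deltas=[-0.01,0.004,0.02,0,0,0,-0.01,0.004,0.035,0,0,0,-0.01,0.004,0.045,0,0,0,-0.01,0.004,0.055,0,0,0,-0.01,0.004,0.06,0,0,0,-0.01,0.004,0.064,0,0,0,-0.01,0.004,0.066,0,0,0,-0.01,0.004,0.068,0,0,0,-0.01,0.004,0.068,0,0,0,-0.01,0.004,0.068,0,0,0],
)

```text
time_s: 11.23
tcp_pos: [0.4797, -0.2944, 0.0628]
orientation: [-0.214, 0.444, 0.863, 0.11]
wrist_force: [-1.5, -0.2, -0.7]
grip_width: 0.0595
gripper_force: 30.0
```

Run:
```python
from h import *
st();sf()
```

```text
{'time_s': 11.2333, 'joint_pos': [1.0752, 1.1772, -1.0297, 1.4046, 0.6234, 1.4216, 0.6365], 'tcp_pos': [0.4797, -0.2944, 0.0628], 'wrist_force': [-1.5226, -0.1579, -0.7061], 'grip_width': 0.0595, 'gripper_force': 29.9999}
seat-frame mm [ 6.85  0.47 16.35] F [ 0.3  1.3 -1. ]
```

move_arm(
  deltas=[0,0,0.002,0,0,0,0,0,0.004,0,0,0,0,0,0.006,0,0,0,0,0,0.008,0,0,0,0,0,0.01,0,0,0,0,0,0.011,0,0,0,0,0,0.012,0,0,0,0,0,0.012,0,0,0,0,0,0.012,0,0,0,0,0,0.012,0,0,0],
)

```text
time_s: 12.07
tcp_pos: [0.4789, -0.2932, 0.0601]
orientation: [-0.214, 0.444, 0.863, 0.11]
wrist_force: [0.2, 0.8, -0.5]
grip_width: 0.0595
gripper_force: 30.0
```

Run:
```python
from h import *
sf()
```

```text
seat-frame mm [ 6.85  0.46 13.25] F [ 0.2 -0.6 -0.6]
```

Still no contact; another 3 mm.

move_arm(
  deltas=[0,0,0.002,0,0,0,0,0,0.004,0,0,0,0,0,0.006,0,0,0,0,0,0.008,0,0,0,0,0,0.01,0,0,0,0,0,0.011,0,0,0,0,0,0.012,0,0,0,0,0,0.012,0,0,0,0,0,0.012,0,0,0,0,0,0.012,0,0,0],
)

```text
time_s: 12.9
tcp_pos: [0.4786, -0.2927, 0.0589]
orientation: [-0.213, 0.444, 0.863, 0.11]
wrist_force: [-0.4, -2.5, 7.5]
grip_width: 0.0598
gripper_force: 30.0
```

Run:
```python
from h import *
sf()
```

```text
seat-frame mm [ 6.8   0.49 11.93] F [1.9 1.7 7.5]
```

move_arm(
  deltas=[-0.004,0,-0.004,0,0,0,-0.008,0,-0.005,0,0,0,-0.012,0,-0.005,0,0,0,-0.016,0,-0.005,0,0,0,-0.02,0,-0.005,0,0,0,-0.024,0,-0.005,0,0,0,-0.028,0,-0.005,0,0,0,-0.03,0,-0.005,0,0,0,-0.03,0,-0.005,0,0,0,-0.03,0,-0.005,0,0,0],
)

```text
time_s: 13.73
tcp_pos: [0.4823, -0.2971, 0.0559]
orientation: [-0.215, 0.444, 0.863, 0.111]
wrist_force: [-0.5, 0.4, 6.8]
grip_width: 0.0593
gripper_force: 30.0
```

Run:
```python
from h import *
sf()
```

```text
seat-frame mm [ 0.3  -0.03 11.95] F [3.7 0.2 5.8]
```

move_arm(
  deltas=[-0.002,0,0,0,0,0,-0.004,0,0,0,0,0,-0.006,0,0,0,0,0,-0.008,0,0,0,0,0,-0.01,0,0,0,0,0,-0.012,0,0,0,0,0,-0.012,0,0,0,0,0,-0.012,0,0,0,0,0,-0.012,0,0,0,0,0,-0.012,0,0,0,0,0],
)

```text
time_s: 14.57
tcp_pos: [0.4835, -0.2987, 0.0548]
orientation: [-0.215, 0.443, 0.863, 0.111]
wrist_force: [-0.8, 1.1, 7.5]
grip_width: 0.0597
gripper_force: 30.0
```

Run:
```python
from h import *
sf()
```

```text
seat-frame mm [-1.92 -0.1  11.95] F [4.7 0.  6. ]
```

move_arm(
  deltas=[-0.002,0,0,0,0,0,-0.004,0,0,0,0,0,-0.006,0,0,0,0,0,-0.008,0,0,0,0,0,-0.01,0,0,0,0,0,-0.012,0,0,0,0,0,-0.014,0,0,0,0,0,-0.016,0,0,0,0,0,-0.016,0,0,0,0,0,-0.016,0,0,0,0,0],
)

```text
time_s: 15.4
tcp_pos: [0.4836, -0.2989, 0.0547]
orientation: [-0.219, 0.442, 0.863, 0.112]
wrist_force: [-6.3, 4.7, 15.1]
grip_width: 0.0597
gripper_force: 30.0
```

Run:
```python
from h import *
sf()
```

```text
seat-frame mm [-2.19 -0.05 11.92] F [13.7  2.4  9.8]
```

move_arm(
  deltas=[0.008,0,0,0,0,0,0.014,0,-0.003,0,0,0,0.014,0,-0.003,0,0,0,0.014,0,-0.003,0,0,0,0.014,0,-0.003,0,0,0,0.014,0,-0.003,0,0,0,0.014,0,-0.003,0,0,0,0.014,0,-0.003,0,0,0,0.014,0,-0.003,0,0,0,0.014,0,-0.003,0,0,0],
)

```text
time_s: 16.23
tcp_pos: [0.4835, -0.2988, 0.0548]
orientation: [-0.216, 0.443, 0.863, 0.111]
wrist_force: [-3.3, 3.7, 6.5]
grip_width: 0.0595
gripper_force: 30.0
```

Run:
```python
from h import *
sf()
```

```text
seat-frame mm [-2.07  0.02 11.99] F [7.5 0.5 3.4]
```

Open the gripper, then withdraw square to the board.

move_arm(
  deltas=[0,0,0,0,0,0,0,0,0,0,0,0,0,0,0,0,0,0,0,0,0,0,0,0,0,0,0,0,0,0,0,0,0,0,0,0,0,0,0,0,0,0,0,0,-0.02,0,0,0,0,0,-0.06,0,0,0,0,0,-0.12,0,0,0],
  grip=-1,
)

```text
time_s: 17.07
tcp_pos: [0.492, -0.3121, 0.0807]
orientation: [-0.215, 0.444, 0.863, 0.11]
wrist_force: [1.1, -0.1, -0.2]
grip_width: 0.094
gripper_force: 0.0
```

move_arm(
  deltas=[-0.03,0,-0.14,0,0,0,-0.06,0,-0.28,0,0,0,-0.1,0,-0.42,0,0,0,-0.14,0,-0.5,0,0,0,-0.14,0,-0.5,0,0,0,-0.14,0,-0.5,0,0,0,-0.14,0,-0.5,0,0,0,-0.14,0,-0.5,0,0,0,-0.14,0,-0.5,0,0,0,-0.14,0,-0.5,0,0,0],
)

```text
time_s: 17.9
tcp_pos: [0.5436, -0.3844, 0.174]
orientation: [-0.215, 0.444, 0.863, 0.11]
wrist_force: [-0.0, -0.7, -0.3]
grip_width: 0.0939
gripper_force: 0.0
```

Run:
```python
from h import *
import pickle
xs,ys,n,seat,rail=sf();c=vision.get_calibration('wrist');im=vision.camera('wrist');pickle.dump(c,open('w6.pkl','wb'))
cv2.imwrite('pics/w6.png',im)
W=cam(c);s2=seat-.002*xs-.0039*n;S=lambda x,y,z:s2+x*xs+y*ys+z*n
print('crop = (u-180)*5,(v-y0)*5')
print('ledge J',proj(W,[S(-.045,.055,0),S(-.045,-.055,0),S(-.045,.055,.013)]).round(1).tolist())
print('plate',proj(W,[S(x,y,.01) for x in(.045,-.045) for y in(.03,-.03)]).round(1).tolist())
print('rail inner',proj(W,[S(.073,.052,.0425),S(.073,-.052,.0425)]).round(1).tolist())
o=-W[1].T@W[2];r2=S(.073,0,.0285);d=r2-o;D=d-ys*(d@ys);L=np.linalg.norm(D);e=D/L;m=np.cross(e,ys);m*=np.sign(m@xs);s=.014/L
print('rail up/lo',proj(W,[r2-e*.014*s+k*m*.014*np.sqrt(1-s*s) for k in(1,-1)]).round(1).tolist())
cv2.imwrite('pics/w6v.png',cv2.resize(im[30:230,150:410],(780,600),interpolation=cv2.INTER_CUBIC))
```

```text
seat-frame mm [-38.42   0.73 166.39] F [-0.7  0.4  0. ]
crop = (u-180)*5,(v-y0)*5
ledge J [[231.8, 200.7], [328.3, 201.0], [230.0, 203.7]]
plate [[251.2, 118.6], [309.6, 118.7], [253.0, 203.1], [307.2, 203.3]]
rail inner [[222.9, 85.9], [338.3, 86.3]]
rail up/lo [[280.6, 71.5], [280.5, 103.4]]
```

View pics/w6v.png

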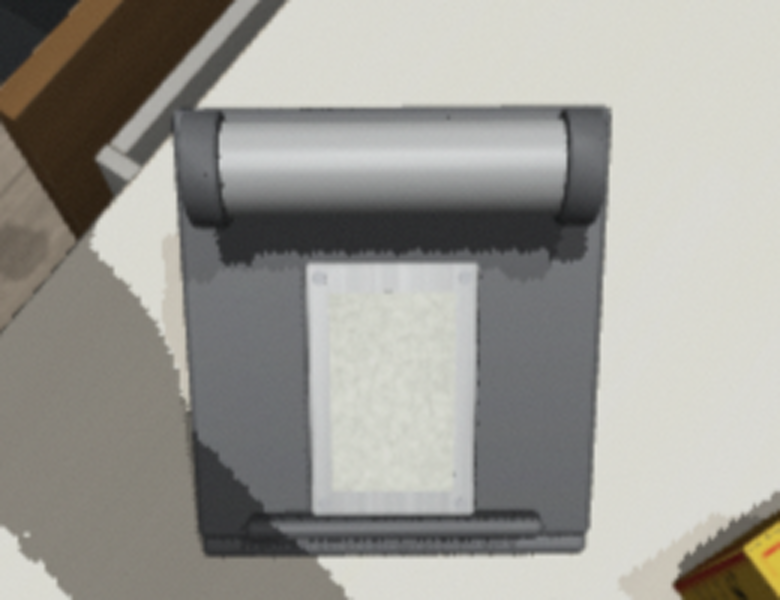

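The plate lies square against the ledge (crop x=307–478, y=264–515), and the rail shows at rows 120–213. Now the clip.

Run:
```python
from h import *
Q=rot(az(-39.4),(0,0,-1))
go([.5022,-.4412,.175],Q)
```

```text
row [-0.0759, -0.2671, -0.0438, -0.1015, -0.1321, 0.4078]
```

move_arm(
  deltas=[-0.02,-0.06,-0.1,-0.01,-0.013,0.04,-0.04,-0.12,-0.15,-0.02,-0.026,0.08,-0.07,-0.2,-0.15,-0.03,-0.04,0.12,-0.076,-0.267,-0.15,-0.04,-0.052,0.16,-0.076,-0.267,-0.15,-0.05,-0.066,0.2,-0.076,-0.267,-0.15,-0.06,-0.078,0.24,-0.076,-0.267,-0.15,-0.07,-0.092,0.28,-0.076,-0.267,-0.15,-0.08,-0.105,0.32,-0.076,-0.267,-0.1,-0.09,-0.12,0.36,-0.076,-0.267,-0.05,-0.1,-0.132,0.408],
)

```text
time_s: 18.78
tcp_pos: [0.5026, -0.4423, 0.1773]
orientation: [-0.019, 0.877, 0.48, 0.011]
wrist_force: [0.2, -0.2, -0.8]
grip_width: 0.0939
gripper_force: 0.0
```

Run:
```python
from h import *
st();go([.5022,-.4412,.072],rot(az(-39.4),(0,0,-1)))
```

```text
{'time_s': 18.7833, 'joint_pos': [1.1076, 0.8277, -0.7841, 1.4528, 0.5687, 1.1272, -0.336], 'tcp_pos': [0.5026, -0.4423, 0.1773], 'wrist_force': [0.1699, -0.1829, -0.7503], 'grip_width': 0.0939, 'gripper_force': 0.0}
row [-0.013, 0.0065, 0.4209, -0.0083, -0.0115, 0.0376]
```

move_arm(
  deltas=[-0.013,0.0065,0.0,-0.008,-0.0115,0.0376,-0.013,0.0065,0.06,-0.0083,-0.0115,0.0376,-0.013,0.0065,0.12,-0.0083,-0.0115,0.0376,-0.013,0.0065,0.2,-0.0083,-0.0115,0.0376,-0.013,0.0065,0.28,-0.0083,-0.0115,0.0376,-0.013,0.0065,0.34,-0.0083,-0.0115,0.0376,-0.013,0.0065,0.38,-0.0083,-0.0115,0.0376,-0.013,0.0065,0.41,-0.0083,-0.0115,0.0376,-0.013,0.0065,0.42,-0.0083,-0.0115,0.0376,-0.013,0.0065,0.42,-0.0083,-0.0115,0.0376],
)

```text
time_s: 19.62
tcp_pos: [0.5026, -0.4406, 0.0716]
orientation: [-0.002, 0.903, 0.43, -0.0]
wrist_force: [-0.3, -0.2, 0.4]
grip_width: 0.0935
gripper_force: 0.0
```

Run:
```python
from h import *
st();go([.5022,-.4412,.072],rot(az(-39.4),(0,0,-1)))
```

```text
{'time_s': 19.6167, 'joint_pos': [1.0433, 0.9154, -0.6691, 1.5623, 0.6716, 0.9085, -0.5429], 'tcp_pos': [0.5026, -0.4406, 0.0716], 'wrist_force': [-0.2536, -0.1678, 0.4414], 'grip_width': 0.0935, 'gripper_force': 0.0}
row [-0.003, 0.0003, -0.0016, -0.001, -0.0003, 0.0022]
```

move_arm(
  deltas=[-0.003,0,0,-0.001,0,0.002,-0.003,0,0,-0.001,0,0.002,-0.003,0,0,-0.001,0,0.002,-0.003,0,0,-0.001,0,0.002,-0.003,0,0,-0.001,0,0.002,-0.003,0,0,-0.001,0,0.002,-0.003,0,0,-0.001,0,0.002,-0.003,0,0,-0.001,0,0.002,-0.003,0,0,-0.001,0,0.002,-0.003,0,0,-0.001,0,0.002],
  grip=1,
  newtons=50,
)

```text
time_s: 20.45
tcp_pos: [0.5024, -0.4414, 0.0718]
orientation: [0.0, 0.904, 0.428, 0.001]
wrist_force: [1.1, 0.1, -0.1]
grip_width: 0.0439
gripper_force: 49.9
```

move_arm(
  deltas=[0,0,-0.05,0,0,0,0,0,-0.1,0,0,0,0,0,-0.2,0,0,0,0,0,-0.3,0,0,0,0,0,-0.4,0,0,0,0,0,-0.5,0,0,0,0,0,-0.55,0,0,0,0,0,-0.55,0,0,0,0,0,-0.55,0,0,0,0,0,-0.55,0,0,0],
)

```text
time_s: 21.28
tcp_pos: [0.501, -0.4411, 0.2079]
orientation: [-0.001, 0.904, 0.428, -0.0]
wrist_force: [-0.6, 0.4, -1.6]
grip_width: 0.0436
gripper_force: 49.9
```

Run:
```python
from h import *
st();xs,ys,n,seat,rail=frame(*(lambda v:(v[0],v[1:]))(np.load('stand.npy')))
r2=rail-.0005*xs-.0039*n
np.save('rail2.npy',r2)
# bore centre at tool z = .072-.0145 ahead
go(r2+(.0575+.075)*n,rot(-ys,-n)); print(r2)
```

```text
{'time_s': 21.2833, 'joint_pos': [1.0836, 0.7668, -0.7541, 1.4592, 0.5505, 1.1364, -0.452], 'tcp_pos': [0.501, -0.4411, 0.2079], 'wrist_force': [-0.6075, 0.4202, -1.6252], 'grip_width': 0.0436, 'gripper_force': 49.9159}
row [0.3931, -0.4064, -0.0389, 0.1009, 0.1322, -0.407]
[ 0.44874775 -0.25002598  0.10092012]
```

move_arm(
  deltas=[0.02,-0.02,-0.14,0.01,0.013,-0.04,0.06,-0.06,-0.25,0.02,0.026,-0.08,0.11,-0.11,-0.25,0.03,0.04,-0.12,0.17,-0.17,-0.25,0.04,0.053,-0.16,0.23,-0.23,-0.25,0.05,0.066,-0.2,0.29,-0.29,-0.25,0.06,0.08,-0.24,0.35,-0.35,-0.2,0.07,0.092,-0.28,0.393,-0.406,-0.2,0.08,0.105,-0.32,0.393,-0.406,-0.2,0.09,0.12,-0.36,0.393,-0.406,-0.15,0.1,0.132,-0.407],
)

```text
time_s: 22.12
tcp_pos: [0.4859, -0.3006, 0.2469]
orientation: [-0.197, 0.499, 0.838, 0.104]
wrist_force: [0.5, -0.3, -1.4]
grip_width: 0.0437
gripper_force: 49.9
```

Run:
```python
from h import *
st();xs,ys,n,seat,rail=sf();r2=np.load('rail2.npy')
go(r2+(.0575+.05)*n,rot(-ys,-n))
```

```text
{'time_s': 22.1167, 'joint_pos': [1.1061, 0.9619, -1.1235, 1.2961, 0.4772, 1.6344, 0.5438], 'tcp_pos': [0.4859, -0.3006, 0.2469], 'wrist_force': [0.4601, -0.3449, -1.4463], 'grip_width': 0.0437, 'gripper_force': 49.9145}
seat-frame mm [ 85.6   -0.95 182.98] F [-1.2 -0.2 -1. ]
row [-0.0451, -0.0049, 0.2052, 0.0104, 0.0121, -0.0364]
```

move_arm(
  deltas=[-0.045,-0.005,0.0,0.01,0.012,-0.036,-0.045,-0.005,0.03,0.0104,0.0121,-0.0364,-0.045,-0.005,0.07,0.0104,0.0121,-0.0364,-0.045,-0.005,0.11,0.0104,0.0121,-0.0364,-0.045,-0.005,0.15,0.0104,0.0121,-0.0364,-0.045,-0.005,0.18,0.0104,0.0121,-0.0364,-0.045,-0.005,0.2,0.0104,0.0121,-0.0364,-0.045,-0.005,0.205,0.0104,0.0121,-0.0364,-0.045,-0.005,0.205,0.0104,0.0121,-0.0364,-0.045,-0.005,0.205,0.0104,0.0121,-0.0364],
)

```text
time_s: 22.95
tcp_pos: [0.4782, -0.2919, 0.1963]
orientation: [-0.214, 0.448, 0.861, 0.11]
wrist_force: [-0.4, 0.0, -0.7]
grip_width: 0.0436
gripper_force: 49.9
```

Run:
```python
from h import *
import pickle
st();xs,ys,n,seat,rail=sf();r2=np.load('rail2.npy')
go(r2+(.0575+.024)*n,rot(-ys,-n))
c=vision.get_calibration('wrist');im=vision.camera('wrist');pickle.dump(c,open('w7.pkl','wb'));cv2.imwrite('pics/w7.png',im)
print(proj(cam(c),[r2,r2+.05*n+.0225*xs+.0205*n]))
cv2.imwrite('pics/w7v.png',cv2.resize(np.clip(im[60:260,150:410]*1.8,0,255).astype(np.uint8),(780,600),interpolation=cv2.INTER_CUBIC))
```

```text
{'time_s': 22.95, 'joint_pos': [1.0977, 1.0326, -1.1225, 1.3417, 0.523, 1.6019, 0.6212], 'tcp_pos': [0.4782, -0.2919, 0.1963], 'wrist_force': [-0.3884, 0.0245, -0.7281], 'grip_width': 0.0436, 'gripper_force': 49.9165}
seat-frame mm [ 72.11   0.32 132.85] F [-0.1  0.3 -0.8]
row [0.0018, 0.0011, 0.107, 0.0005, 0.0008, -0.0023]
[[279.3475462  208.28934478]
 [279.32033492 205.43158545]]
```

View pics/w7v.png

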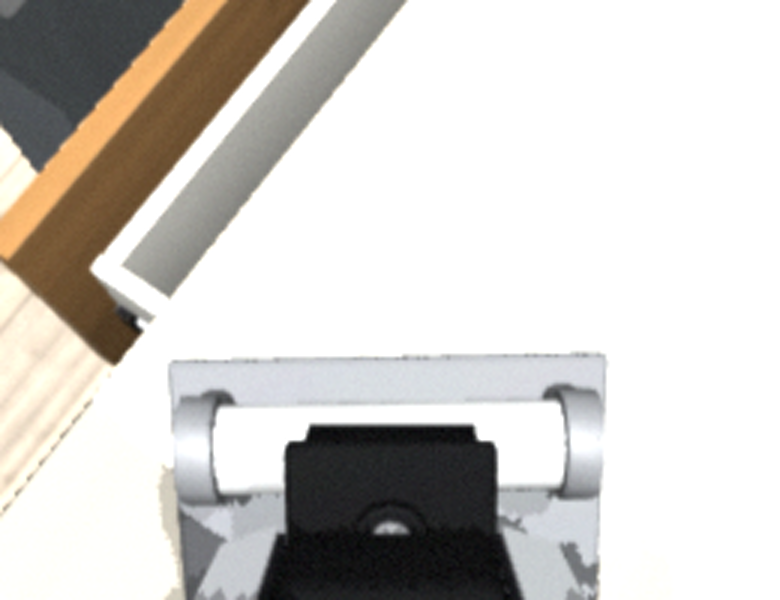

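The clip is square to the rail and central: clip x=287–495, rail x=214–562, tongue down the slope. I'll approach, then press.

move_arm(
  deltas=[0.002,0.001,0.02,0,0.001,-0.002,0.002,0.001,0.04,0,0.001,-0.002,0.002,0.001,0.06,0,0.001,-0.002,0.002,0.001,0.08,0,0.001,-0.002,0.002,0.001,0.095,0,0.001,-0.002,0.002,0.001,0.105,0,0.001,-0.002,0.002,0.001,0.115,0,0.001,-0.002,0.002,0.001,0.125,0,0.001,-0.002,0.002,0.001,0.135,0,0.001,-0.002,0.002,0.001,0.135,0,0.001,-0.002],
  newtons=60,
)

```text
time_s: 23.83
tcp_pos: [0.4691, -0.2785, 0.1666]
orientation: [-0.215, 0.445, 0.862, 0.112]
wrist_force: [0.8, -2.4, 3.9]
grip_width: 0.0436
gripper_force: 59.9
```

Run:
```python
from h import *
sf()
```

```text
seat-frame mm [ 7.241e+01 -5.000e-02  9.907e+01] F [-0.3  0.8  4.5]
```

move_arm(
  deltas=[0,0,0.006,0,0,0,0,0,0.012,0,0,0,0,0,0.018,0,0,0,0,0,0.024,0,0,0,0,0,0.03,0,0,0,0,0,0.036,0,0,0,0,0,0.042,0,0,0,0,0,0.048,0,0,0,0,0,0.048,0,0,0,0,0,0.048,0,0,0],
)

```text
time_s: 24.67
tcp_pos: [0.4667, -0.2744, 0.1574]
orientation: [-0.214, 0.445, 0.862, 0.112]
wrist_force: [2.2, -4.9, 10.7]
grip_width: 0.0438
gripper_force: 59.9
```

Run:
```python
from h import *
sf()
```

```text
seat-frame mm [72.33 -0.47 88.64] F [ 0.4  1.1 12. ]
```

Force is 12 N and well aligned; continue.

move_arm(
  deltas=[0,0,0.004,0,0,0,0,0,0.008,0,0,0,0,0,0.012,0,0,0,0,0,0.016,0,0,0,0,0,0.02,0,0,0,0,0,0.024,0,0,0,0,0,0.028,0,0,0,0,0,0.032,0,0,0,0,0,0.032,0,0,0,0,0,0.032,0,0,0],
)

```text
time_s: 25.5
tcp_pos: [0.4652, -0.2712, 0.1507]
orientation: [-0.213, 0.445, 0.862, 0.112]
wrist_force: [2.5, -5.2, 11.6]
grip_width: 0.0435
gripper_force: 59.9
```

Run:
```python
from h import *
sf()
```

```text
seat-frame mm [72.24 -1.07 81.17] F [ 0.4  1.  12.9]
```

move_arm(
  deltas=[0,0,0.004,0,0,0,0,0,0.008,0,0,0,0,0,0.012,0,0,0,0,0,0.016,0,0,0,0,0,0.02,0,0,0,0,0,0.024,0,0,0,0,0,0.028,0,0,0,0,0,0.032,0,0,0,0,0,0.032,0,0,0,0,0,0.032,0,0,0],
)

```text
time_s: 26.33
tcp_pos: [0.4625, -0.2675, 0.1425]
orientation: [-0.214, 0.445, 0.862, 0.112]
wrist_force: [3.9, -3.4, 8.1]
grip_width: 0.0436
gripper_force: 59.9
```

Run:
```python
from h import *
sf()
```

```text
seat-frame mm [72.43 -1.06 71.77] F [-0.7 -1.2  9.5]
```

Force and position fit the clip being home, with 10 mm of spring compression left. I'll ease off and open.

move_arm(
  deltas=[0,0,-0.006,0,0,0,0,0,-0.012,0,0,0,0,0,-0.018,0,0,0,0,0,-0.024,0,0,0,0,0,-0.03,0,0,0,0,0,-0.036,0,0,0,0,0,-0.036,0,0,0,0,0,-0.036,0,0,0,0,0,-0.036,0,0,0,0,0,-0.036,0,0,0],
)

```text
time_s: 27.17
tcp_pos: [0.464, -0.2707, 0.1494]
orientation: [-0.215, 0.445, 0.862, 0.112]
wrist_force: [4.5, 0.6, 2.0]
grip_width: 0.0434
gripper_force: 60.0
```

Run:
```python
from h import *
sf()
```

```text
seat-frame mm [72.6  -0.49 79.48] F [-0.9 -4.   2.7]
```

move_arm(
  deltas=[0,0,-0.006,0,0,0,0,0,-0.006,0,0,0,0,0,-0.006,0,0,0,0,0,-0.006,0,0,0,0,0,-0.006,0,0,0,0,0,-0.006,0,0,0,0,0,-0.006,0,0,0,0,0,-0.006,0,0,0,0,0,-0.006,0,0,0,0,0,-0.006,0,0,0],
  grip=-1,
)

```text
time_s: 28.0
tcp_pos: [0.464, -0.2715, 0.1508]
orientation: [-0.216, 0.445, 0.862, 0.112]
wrist_force: [-0.2, -0.1, -1.0]
grip_width: 0.094
gripper_force: 0.0
```

move_arm(
  deltas=[0,0,-0.08,0,0,0,0,0,-0.2,0,0,0,0,0,-0.32,0,0,0,-0.1,0,-0.44,0,0,0,-0.2,0,-0.5,0,0,0,-0.3,0,-0.5,0,0,0,-0.3,0,-0.5,0,0,0,-0.3,0,-0.5,0,0,0,-0.3,0,-0.5,0,0,0,-0.3,0,-0.5,0,0,0],
)

```text
time_s: 28.83
tcp_pos: [0.5361, -0.3726, 0.2264]
orientation: [-0.216, 0.444, 0.862, 0.112]
wrist_force: [0.2, 0.3, -0.3]
grip_width: 0.0942
gripper_force: 0.0
```

Run:
```python
from h import *
st();xs,ys,n,seat,rail=sf();im=vision.camera('wrist');c=cam('wrist');r2=np.load('rail2.npy')
cv2.imwrite('pics/w8v.png',cv2.resize(np.clip(im[30:230,150:410]*1.8,0,255).astype(np.uint8),(780,600),interpolation=cv2.INTER_CUBIC))
f=lambda P:((proj(c,P)-[150,30])*3).round().tolist()
print('back edge home',f([r2+.0205*n+.0225*xs+y*ys for y in(.025,-.025)]),'block top',f([r2+.0725*n+x*xs+y*ys for x in(.01,-.01) for y in(.022,-.022)]))
```

```text
{'time_s': 28.8333, 'joint_pos': [0.9911, 1.1082, -1.0798, 0.9304, 0.5714, 1.8553, 0.7857], 'tcp_pos': [0.5361, -0.3726, 0.2264], 'wrist_force': [0.2084, 0.2824, -0.3123], 'grip_width': 0.0942, 'gripper_force': 0.0}
seat-frame mm [-1.4900e+00 -4.0000e-02  2.0603e+02] F [-0.1 -0.3 -0.3]
back edge home [[314.0, 221.0], [462.0, 221.0]] block top [[312.0, 256.0], [464.0, 257.0], [313.0, 327.0], [463.0, 327.0]]
```

View pics/w8v.png

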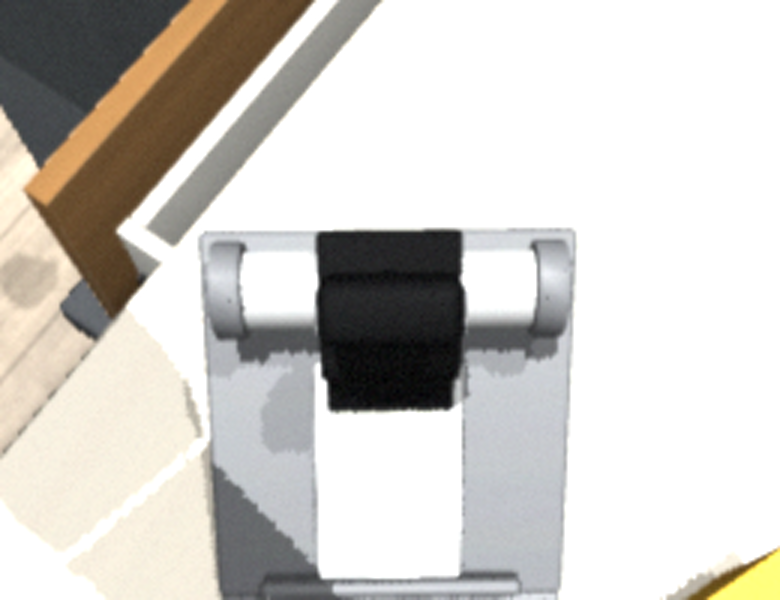

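The clip sits on the rail with the tongue end at row 408 over the plate's upper edge, and the plate is still on the ledge at row 578. I'll check for tilt against the rail and plate positions in this same picture.

Run:
```python
from h import *
xs,ys,n,seat,rail=sf();c=cam('wrist');r2=np.load('rail2.npy')
f=lambda P:((proj(c,P)-[150,30])*3).round().tolist()
o=-c[1].T@c[2];d=r2-o;D=d-ys*(d@ys);L=np.linalg.norm(D);e=D/L;m=np.cross(e,ys);m*=np.sign(m@xs)
print('rail up/lo (seen ~250/330)',f([r2+m*.014,r2-m*.014]))
s2=seat-.002*xs-.0039*n
print('plate low edge (seen 578)',f([s2-.045*xs+.01*n]))
for a in(0,.05,.1,.15):
    X=xs*np.cos(a)-n*np.sin(a);N=n*np.cos(a)+xs*np.sin(a)
    for k in(1,-1):
        A=k*a;X=xs*np.cos(A)-n*np.sin(A);N=n*np.cos(A)+xs*np.sin(A)
        print(A,'tongue end',f([r2-.0475*X-.0105*N])[0][1],'back edge',f([r2+.0225*X+.0205*N])[0][1],'block bot/top lower edge',f([r2-.01*X+.0725*N])[0][1],'upper',f([r2+.01*X+.0725*N])[0][1])
im=cv2.cvtColor(cv2.imread('pics/w8v.png'),cv2.COLOR_BGR2GRAY).astype(int)
print(im[225:420:5,380:400].mean(1).round().astype(int).tolist())
```

```text
seat-frame mm [-1.570e+00  9.000e-02  2.062e+02] F [-0.3  0.3  0.7]
rail up/lo (seen ~250/330) [[388.0, 249.0], [388.0, 327.0]]
plate low edge (seen 578) [[387.0, 580.0]]
0 tongue end 413.0 back edge 221.0 block bot/top lower edge 327.0 upper 256.0
0 tongue end 413.0 back edge 221.0 block bot/top lower edge 327.0 upper 256.0
0.05 tongue end 415.0 back edge 218.0 block bot/top lower edge 315.0 upper 243.0
-0.05 tongue end 411.0 back edge 224.0 block bot/top lower edge 340.0 upper 269.0
0.1 tongue end 417.0 back edge 215.0 block bot/top lower edge 302.0 upper 230.0
-0.1 tongue end 408.0 back edge 227.0 block bot/top lower edge 352.0 upper 283.0
0.15 tongue end 418.0 back edge 213.0 block bot/top lower edge 289.0 upper 218.0
-0.15 tongue end 405.0 back edge 231.0 block bot/top lower edge 363.0 upper 296.0
[255, 156, 37, 39, 37, 36, 37, 37, 37, 27, 17, 22, 30, 37, 41, 39, 38, 36, 35, 33, 31, 29, 25, 18, 8, 13, 13, 13, 14, 12, 11, 9, 14, 12, 10, 10, 21, 135, 255]
```

Run:
```python
from station import bot
print(bot.hand_in())
```

```text
the job is handed in; nothing more can be done
None
```

I laid the plate against the ledge and snapped the clip onto the rail with its tongue over the plate's upper edge. I let go of both and handed the job in at about 29 s; the hand-in gave no verdict. The highest pressing force I read was about 13 N, and the last picture shows the clip leaning about 0.06–0.1 rad towards the plate, inside the 0.2 rad limit.

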